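# Spring open the wide key reader

## Task

Open the wider of the two flat readers so that a key can be laid in it: with the fingertips, press down the release tab at its front until the lid springs up, then push the lid back until it is fully open against its stop, and leave it open. Leave the narrower reader shut, pick nothing up and do not disturb the things lying around.

Things in the scene. Friction and masses are not known exactly. Their poses are not given: they have to be found in the camera images.
- wide: the wider reader, a flat grey box fixed to the worktop, 110 mm deep (x) and 140 mm wide (y), 46 mm high with its lid shut; origin at the centre of its underside, x from its front (tab) to its back (hinge), z up. The tab projects 39 mm in front of the body
- wide_press (a point): where to press the wider reader's release tab: on the top of the tab's 34 mm wide, 36 mm deep metal pad, 24.5 mm above the worktop, on the reader's middle line, 88 mm in front of its origin and 10 mm behind the pad's front end; behind this point there are 22 mm to the upright hook of the tab. It sinks with the tab
- wide_tab (a joint): release tab of the wider reader, rad: 0 at rest, 0.32 at its stop; a rocker that turns about a pivot 26 mm behind the press point, so the pad there goes down 8 mm in all. It springs back: about 2.5 N starts it, the hook lets the lid go at about 0.2 rad (5 mm, 4.6 N) and the stop takes 6 N; a broad fingertip, bearing nearer the pivot, needs up to about twice this and less travel
- wide_lid (a joint): lid of the wider reader, rad: 0 shut and latched, 1.75 fully open against its stop (10 degrees past upright). When let go a spring lifts it to about 0.65 rad; above that nothing drives it and a friction hinge lets it stay about where it is left. Pushing it takes under 2 N at the front edge; latched it cannot be raised
- wide_edge (a point): middle of the front edge of the wider reader's lid (tip of a small tongue 22 mm wide and 4 mm thick, 5 mm in front of the lid's own full-width edge, a polished round lip, on a lid 10 mm thick; tongue and lip are smooth, so that a finger slides along them); it moves with the lid on a circle of 108 mm radius about the hinge
- wide_hinge (a point): middle of the wider reader's hinge line, at the back, 40 mm above the worktop and 50 mm behind the reader's origin; the line runs along the reader's y
- narrow: the narrower reader, the same thing but 84 mm wide; to be left shut. Origin and axes as on the wider
- narrow_lid (a joint): lid of the narrower reader, rad, 0 shut
- narrow_tab (a joint): release tab of the narrower reader, rad, 0 at rest; not to be pressed
- lock_cylinder: loose lock cylinder, 70 x 31 x 17 mm, lying between the two tabs; origin at the centre of its underside; bystander
- padlock: loose brass padlock lying flat, 76 x 48 x 15 mm; origin at the centre of its underside; bystander
- felt_marker: loose marker pen, 17 x 135 x 16 mm; origin at the centre of its underside; bystander
- driver: loose screwdriver, 182 x 29 x 29 mm; origin at the centre of its underside; bystander
- oil: loose oil bottle, standing, 39 mm wide, 150 mm high; origin at the centre of its underside; bystander

How it is judged:
On the way, in this order (a step that is already met when the one before it is completed fails the run):
1. the wide reader's release tab is pressed down (value of joint wide_tab above 0.12 rad).
2. its lid has sprung up (value of joint wide_lid above 0.3 rad).
3. its lid is pushed fully open (value of joint wide_lid above 1.62 rad), for 0.2 s.
At the end, for the whole second after the job is handed in: The wide reader's lid stands at rest at or close to its stop (past 1.62 rad), its tab has sprung back, the narrow reader is shut and its tab at rest, and each loose thing lies within 20 mm of where it was (value of joint wide_lid above 1.62 rad and velocity of joint wide_lid between -0.05 and 0.05 rad/s and value of joint each of wide_tab, narrow_lid, narrow_tab below 0.05 rad and distance of each of lock_cylinder, padlock, felt_marker, driver, oil from where it was at the start of the episode below 0.02 m); the robot touches nothing.
It fails at once if the narrow reader's lid comes open (value of joint narrow_lid above 0.1 rad).
It fails at once if a loose thing is picked up, carried or knocked about (moved by more than 20 mm) (distance of any of lock_cylinder, padlock, felt_marker, driver, oil from where it was at the start of the episode above 0.02 m).
It also fails if it takes over 42 s, if anything falls off the work surface, if the arm or the gripper's body presses on something with over 40 N, if the wrist force passes 120 N, or if a joint passes its speed limit or range.

## Robot

A 7-joint arm with a two-finger parallel gripper is mounted at the origin on a cart in front of the work surface, level with it; the furniture and walls round the work are solid. World frame = base frame: x ahead of the robot, y to its left, z up, the work surface at z = 0. Lengths are in m, angles in rad, forces in N, time in s.
With the tool pointing down it reaches from about 0.4 to 0.85 m from the base axis. Payload 4.5 kg.
Tool frame: the origin (TCP) lies midway between the tips of the shut fingers; the grasp point (between the pads) lies behind it (r.grip_point_offset is the z of the grasp point in the tool frame, in m); z points along the fingers, y is the line along which they close (so a half turn about z gives the same grasp; the last joint's range is limited). The gripper opens to 88 mm and grips with 3 to 60 N. Pads are 18 mm wide; open, the fingers measure 123 mm over their backs; the gripper's body (75 mm by 187 mm) begins 45 mm behind the grasp point.
Start: joints at [-1.126, 0.689, -0.195, 1.565, 0.157, 0.902, -0.215], TCP at [0.25, 0.573, 0.239] pointing down, gripper open.
Joint ranges: [-3.01, 3.01], [-0.46, 2.08], [-1.47, 1.51], [0.13, 2.56], [-1, 4.14], [0.04, 2.09], [-2.66, 2.66]. Speed limits (rad/s): [2.57, 2.57, 3.14, 3.14, 3.14, 3.14, 3.14].

## Interface

Orientations are given as a unit quaternion [x, y, z, w].
In Python, from plant import r, optics, workorder gives the robot as it stands.
- The arm moves only by the shell command python3 -m creep 'ROWS' [FORCE]. ROWS is JSON, a list of rows, each an object of numbers: "grip": the gripper command: -1 is shut, 1 is fully open, values between are in proportion; "tx", "ty", "tz": the shift along the tool's x, y, z in cm; "spin": the turn about the tool's z in degrees. In form: [{"grip": .., "tx": .., "ty": .., "tz": .., "spin": ..}, ...]. A call has 1 to 8 rows; each row shifts and turns the commanded pose from where the row before left it, along the tool's axes as they then stand; what a row does not reach is not made up. A row lasts 1/12 s, in which the tool goes at most 41.7 mm and 7.16 degrees, less where a joint would pass 70% of its speed; a pose out of reach is approached as far as the arm can. A call with a gripper value outside its range is refused whole. The fingers move at their own pace and stop on an object; FORCE is the grip in N (left out, the last holds). Time passes only in rows, so rows that do not move let the fingers close. It gives the time, the measured TCP pose, the force, the opening and the grip force at its end, in the units of the state.
- r.get_state(): the state, without advancing time (a new reading comes with each control period).
- optics.snapshot(name): name is "scene" or "side" or "wrist"; returns (picture, depth): 480x640x3 uint8, red, green, blue; 480x640 float32, m along the optical axis (not along the pixel's ray), 0 where there is no reading.
- optics.get_calibration(name): a dict with "fx", "fy", "cx", "cy" (pixels), "D" ([k1, k2, p1, p2, k3] as OpenCV has them; the pictures are not rectified), "extrinsics" (4x4, takes a point from world to camera coordinates). Camera axes: x right, y down, z forward; pixel columns grow to the right and rows downward; lengths in m; the calibration is good to about 2 mm. A picture is of the moment at which its call begins: read the wrist's pose just before it. get_calibration takes no time and is no camera call; for the wrist camera it gives the pose at the moment of the call.
- workorder.finish_job(): hands the job in; it is judged then, once.
The state is a dict: "clock": time; "q": joint angles; "qd": joint speeds; "joint_torque": joint torques, N m; "tool_pos": TCP position; "eef_rot": TCP orientation; "contact_force": force on the tool from outside, world axes, zero at the start; "moment": the same for the moment, N m; "opening": opening from 0.0 (shut) to 1.0 (fully open); "finger_force": force on a finger pad.
Only numpy, scipy, OpenCV 4.12 (cv2) and the standard library are available. Lean on these libraries where they do the work, as an engineer would, in place of code of your own. Each camera call takes 0.05 s, during which the arm holds its last target. There are 200 camera calls.

## Working session

There is one attempt and no reset: what is moved stays moved. The work goes in short steps, Python scripts to look and compute and a shell command to move; the robot and the scene stay as the last step left them, time stands still between calls to the robot, and variables do not carry over. Pictures are saved under pics/ and viewed, at most 10 in all, crops included, and the job is handed in when it is done.

```bash
mkdir -p pics; ls
cat > h.py <<'E'
import numpy as np, cv2
from plant import r, optics, workorder
def snap(n,f=None):
    c=optics.get_calibration(n); p,d=optics.snapshot(n)
    if f: cv2.imwrite('pics/'+f,cv2.cvtColor(p,cv2.COLOR_RGB2BGR))
    return p,d,c
def cloud(d,c):
    K=np.array([[c['fx'],0,c['cx']],[0,c['fy'],c['cy']],[0,0,1]])
    v,u=np.mgrid[0:d.shape[0],0:d.shape[1]]
    uv=np.stack([u.ravel(),v.ravel()],1).astype(np.float64)
    n=cv2.undistortPoints(uv[:,None],K,np.array(c['D'],float))[:,0]
    z=d.ravel().astype(float); P=np.c_[n*z[:,None],z,np.ones(len(z))]
    W=P@np.linalg.inv(np.array(c['extrinsics'])).T
    W=W[:,:3]; W[z==0]=np.nan
    return W.reshape(*d.shape,3)
E
python3 - <<'E'
from h import *
for n in ['scene','side']:
    p,d,c=snap(n,n+'0.png'); W=cloud(d,c); np.savez('pics/'+n+'0.npz',p=p,W=W)
    print(n,np.linalg.inv(np.array(c['extrinsics'])).round(3).tolist(),(d>0).mean())
s=r.get_state(); print(s, r.grip_point_offset)
E
```

```text
pics
scene [[0.709, -0.49, 0.507, -0.18], [-0.705, -0.475, 0.526, -0.752], [-0.017, -0.731, -0.683, 1.018], [0.0, 0.0, 0.0, 1.0]] 0.9785709635416666
side [[0.425, -0.424, 0.799, -0.537], [-0.905, -0.208, 0.371, -0.502], [0.009, -0.881, -0.473, 0.679], [0.0, 0.0, 0.0, 1.0]] 0.9396419270833334
{'clock': 0.1, 'q': array([-1.12619184,  0.68990296, -0.1945304 ,  1.56624283,  0.15733197,
        0.90251549, -0.21508486]), 'qd': array([ 0.00116924, -0.00201141,  0.0011323 , -0.00186252, -0.00022785,
        0.00192471, -0.00094524]), 'joint_torque': array([-3.83098813e-03, -5.28502142e+01, -1.27164211e+00, -1.53838795e+01,
       -5.25755715e-02,  1.93410931e-03,  2.38939185e-05]), 'tool_pos': array([0.24940567, 0.5724538 , 0.23798799]), 'eef_rot': array([ 2.03902350e-01,  9.78990874e-01, -8.30711910e-04, -1.00242446e-04]), 'contact_force': array([ 0.61182776, -0.14401164, -0.68888949]), 'moment': array([-0.02389879, -0.00758529,  0.00333138]), 'finger_force': 0.0, 'opening': 1.0018197018948238} -0.0187
```

View pictures.

View pics/scene0.png

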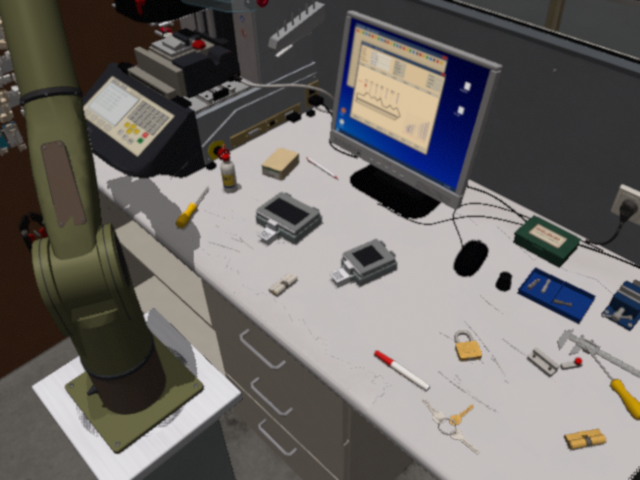

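View pics/side0.png

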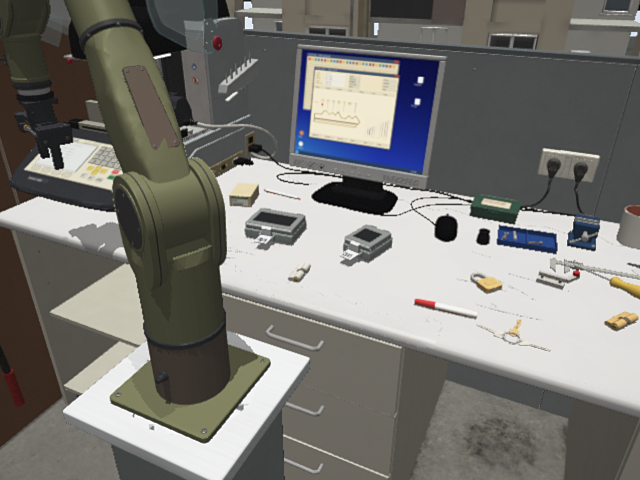

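The scene view shows the wide reader at (288,217) with its tab at about (268,237). The narrow one is at (365,262), with its tab at about (343,277). The lock cylinder is at (283,284), the oil bottle at (228,170) and the driver at (190,207). Next I'll measure from the depth cloud.

Run:
```python
from h import *
for n,box in [('scene',(200,160,420,310)),('side',(220,180,410,290))]:
    z=np.load(f'pics/{n}0.npz'); W=z['W']; a,b,e,f=box
    print(n,'table z',np.nanmedian(W[b:f,a:e,2]).round(4))
    m=np.zeros(W.shape[:2],np.uint8); m[b:f,a:e]=((W[b:f,a:e,2]>0.006)&(W[b:f,a:e,2]<0.16))
    k,L,S,C=cv2.connectedComponentsWithStats(m)
    for i in range(1,k):
        if S[i,4]<60: continue
        P=W[L==i]; 
        T=P[P[:,2]>0.036]; 
        print(i,S[i],P.mean(0).round(3),'zmax',np.percentile(P[:,2],95).round(3))
        if len(T)>100:
            rc=cv2.minAreaRect(T[:,:2].astype(np.float32)*1000); print('  top',rc, 'z',np.median(T[:,2]).round(4))
        lo=P[(P[:,2]>0.018)&(P[:,2]<0.030)]
        if len(lo)>10: print('  low mean',lo.mean(0).round(4), cv2.minAreaRect(lo[:,:2].astype(np.float32)*1000))
# zoomed crop for view
p=z['p']
s=np.load('pics/scene0.npz')['p'][170:310,200:420]
cv2.imwrite('pics/crop1.png',cv2.cvtColor(cv2.resize(s,None,fx=3.6,fy=3.6,interpolation=cv2.INTER_CUBIC),cv2.COLOR_RGB2BGR))
```

```text
scene table z 0.0015
1 [200 160  17  11 151] [0.554 0.492 0.025] zmax 0.047
  low mean [0.5504 0.493  0.0247] ((551.38037109375, 493.86016845703125), (61.51741409301758, 14.020837783813477), 9.139479637145996)
2 [220 160  18  33 428] [0.538 0.366 0.057] zmax 0.099
  top ((562.7763671875, 402.7572326660156), (110.14126586914062, 38.74108123779297), 55.75214385986328) z 0.0714
  low mean [0.5366 0.3646 0.0243] ((536.9305419921875, 366.7325744628906), (22.134164810180664, 37.021690368652344), 54.27573013305664)
4 [262 160  38  19 498] [0.685 0.329 0.027] zmax 0.039
  top ((679.9059448242188, 331.30255126953125), (48.8477783203125, 82.73733520507812), 44.623558044433594) z 0.038
  low mean [0.6832 0.3246 0.0238] ((691.7645874023438, 320.9307556152344), (57.33896255493164, 107.70980834960938), 64.0572738647461)
5 [310 160  27  18  65] [0.79  0.255 0.009] zmax 0.012
6 [ 350  160   70   59 2839] [0.823 0.026 0.05 ] zmax 0.143
  top ((829.755859375, 8.456748962402344), (187.118408203125, 70.2397689819336), 88.26428985595703) z 0.1268
  low mean [0.8376 0.0442 0.0221] ((834.8184204101562, 42.
[... 1542 characters left out ...]
304688)
7 [ 244  208   62   36 1685] [0.536 0.139 0.037] zmax 0.049
  top ((554.6824951171875, 149.60675048828125), (123.6572494506836, 140.5548095703125), 6.053522109985352) z 0.0468
  low mean [0.5091 0.1296 0.0248] ((530.1390380859375, 121.59996032714844), (89.65272521972656, 172.68109130859375), 44.304630279541016)
19 [ 339  224   53   37 1315] [ 0.559 -0.115  0.036] zmax 0.049
  top ((577.203857421875, -109.09967041015625), (85.64921569824219, 123.12094116210938), 74.26686096191406) z 0.0465
  low mean [ 0.5324 -0.1124  0.0248] ((548.5826416015625, -123.18019104003906), (75.10591888427734, 153.7470245361328), 38.417381286621094)
20 [288 262  23  19 223] [ 0.397 -0.008  0.013] zmax 0.018
```

View pics/crop1.png

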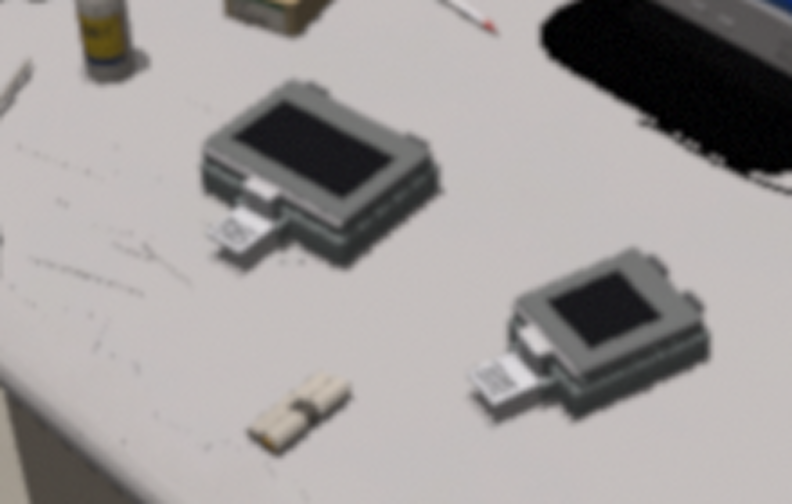

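The crop shows both readers shut. Each has a light metal tab pad in front and a small tongue at the lid's front. Next I'll refine the wide reader's yaw and its pad.

Run:
```python
from h import *
for n in ['scene','side']:
    z=np.load(f'pics/{n}0.npz'); W=z['W'];p=z['p'].astype(int)
    for nm,c0,y0 in [('wide',(.555,.149),5.6),('narrow',(.578,-.110),-15)]:
        y=np.radians(y0);ex=np.array([np.cos(y),np.sin(y)]);ey=np.array([-ex[1],ex[0]])
        Q=W[...,:2]-c0; a=Q@ex;b=Q@ey;h=W[...,2]
        pad=(a<-.062)&(a>-.13)&(abs(b)<.04)&(h>.018)&(h<.03)
        P=W[pad][:,:2].astype(np.float32)*1000
        pa,pb=a[pad],b[pad]
        lid=(h>.043)&(abs(a)<.08)&(abs(b)<.085)
        print(n,nm,pad.sum(),'pad a',np.percentile(pa,[1,5,50,95]).round(4),'b',np.percentile(pb,[2,50,98]).round(4),'z',np.median(h[pad]),cv2.minAreaRect(P))
        print('   lid a',np.percentile(a[lid],[.5,2,98,99.5]).round(4),'b',np.percentile(b[lid],[.5,2,50,98,99.5]).round(4))
        # tilt of side edges: b-extremes as function of a
        for s in (-1,1):
            aa=np.arange(-.04,.045,.01); e=[np.percentile(s*b[lid&(abs(a-t)<.006)],98)*s for t in aa]
            print('   edge slope deg',np.degrees(np.polyfit(aa,e,1)[0]).round(2),np.mean(e).round(4))
```

```text
scene wide 123 pad a [-0.0957 -0.0933 -0.0795 -0.0658] b [-0.0164 -0.0015  0.0171] z 0.025048902235393355 ((476.4543151855469, 142.86688232421875), (32.674861907958984, 37.140899658203125), 0.6358237862586975)
   lid a [-0.0565 -0.0492  0.0537  0.0581] b [-0.0706 -0.0683 -0.0041  0.0646  0.068 ]
   edge slope deg -2.33 -0.0684
   edge slope deg -0.07 0.0644
scene narrow 155 pad a [-0.0945 -0.0933 -0.0793 -0.0637] b [-0.0189 -0.0027  0.0153] z 0.025013469026064827 ((501.8584289550781, -90.43055725097656), (38.438201904296875, 33.02558135986328), 75.32832336425781)
   lid a [-0.0566 -0.0526  0.0539  0.0593] b [-0.0433 -0.0411 -0.0032  0.0378  0.0404]
   edge slope deg 1.36 -0.0411
   edge slope deg 1.04 0.0368
side wide 99 pad a [-0.0938 -0.0935 -0.0809 -0.0637] b [-0.015   0.0005  0.0179] z 0.025143530633923827 ((477.34088134765625, 142.74688720703125), (35.68269348144531, 33.26700210571289), 89.27517700195312)
   lid a [-0.0579 -0.0516  0.0524  0.0587] b [-0.0682 -0.0663 -0.0015  0.0666  0.069 ]
   edge slope deg -1.28 -0.0664
   edge slope deg -0.37 0.0665
side narrow 114 pad a [-0.0961 -0.0947 -0.0807 -0.0644] b [-0.0174 -0.001   0.0179] z 0.024955216761772425 ((500.30364990234375, -91.16888427734375), (41.98347854614258, 33.90576934814453), 73.88572692871094)
   lid a [-0.0592 -0.0559  0.0527  0.0586] b [-0.0405 -0.0388 -0.0012  0.0395  0.0411]
   edge slope deg 1.67 -0.0387
   edge slope deg -0.04 0.0389
```

```bash
python3 -m creep '[{"grip":-1,"spin":-7.1},{"grip":-1,"spin":-7.1},{"grip":-1,"spin":-7.1},{"grip":-1,"spin":-7.1},{"grip":-1},{"grip":-1}]' 10
cat > t.py <<'E'
from h import *
from scipy.spatial.transform import Rotation as R
import sys
O=np.array([.556,.149]);YAW=np.radians(5.2)
s=r.get_state();p=s['tool_pos'];M=R.from_quat(s['eef_rot']).as_matrix()
ex=np.array([np.cos(YAW),np.sin(YAW)]);ey=np.array([-ex[1],ex[0]])
d=p[:2]-O
print('t',s['clock'],'reader xyz mm',(1000*np.array([d@ex,d@ey,p[2]])).round(1),'tooly deg',np.degrees(np.arctan2(M[1,1],M[0,1])).round(2),'F',s['contact_force'].round(2),'open',round(float(s['opening']),3))
if len(sys.argv)>3:
    a,b,z=[float(v)/1000 for v in sys.argv[1:4]]
    g=np.r_[O+a*ex+b*ey,z]; print('shift cm',(100*M.T@(g-p)).round(2))
E
python3 t.py -92 0 120
```

```text
t 0.1 reader xyz mm [-267.   449.5  238. ] tooly deg 66.47 F [ 0.61 -0.14 -0.69] open 1.002
shift cm [-36.95 -30.99  11.86]$[0]: bad value
```

```bash
python3 -m creep '[{"grip":-1,"tx":0,"ty":0,"tz":0,"spin":-7.1},{"grip":-1,"tx":0,"ty":0,"tz":0,"spin":-7.1},{"grip":-1,"tx":0,"ty":0,"tz":0,"spin":-7.1},{"grip":-1,"tx":0,"ty":0,"tz":0,"spin":-7.1},{"grip":-1,"tx":0,"ty":0,"tz":0,"spin":0}]' 10; python3 t.py -92 0 120
```

```text
clock: 0.52
tool_pos: [0.2496, 0.5726, 0.2382]
eef_rot: [-0.044, 0.999, -0.0, -0.0]
contact_force: [0.1, -0.7, 0.3]
opening: 0.648
finger_force: 0.0
t 0.5167 reader xyz mm [-266.7  449.6  238.2] tooly deg 95.03 F [ 0.12 -0.68  0.27] open 0.648
shift cm [-17.61 -44.9   11.84]
```

```bash
python3 -m creep '[{"grip":-1,"tx":-1.5,"ty":-3.7,"tz":0.5,"spin":0},{"grip":-1,"tx":-1.5,"ty":-3.7,"tz":0.5,"spin":0},{"grip":-1,"tx":-1.5,"ty":-3.7,"tz":0.5,"spin":0},{"grip":-1,"tx":-1.5,"ty":-3.7,"tz":0.5,"spin":0},{"grip":-1,"tx":-1.5,"ty":-3.7,"tz":0.5,"spin":0},{"grip":-1,"tx":-1.5,"ty":-3.7,"tz":0.5,"spin":0}]'; python3 t.py -92 0 120
```

```text
clock: 1.02
tool_pos: [0.3586, 0.3576, 0.2085]
eef_rot: [-0.041, 0.999, -0.0, 0.0]
contact_force: [2.0, 0.1, -0.2]
opening: 0.194
finger_force: 0.0
t 1.0167 reader xyz mm [-177.7  225.6  208.5] tooly deg 94.64 F [ 2.02  0.15 -0.15] open 0.194
shift cm [ -8.79 -22.48   8.85]
```

```bash
python3 -m creep '[{"grip":-1,"tx":-1.4,"ty":-3.7,"tz":1,"spin":0},{"grip":-1,"tx":-1.4,"ty":-3.7,"tz":1,"spin":0},{"grip":-1,"tx":-1.4,"ty":-3.7,"tz":1,"spin":0},{"grip":-1,"tx":-1.4,"ty":-3.7,"tz":1,"spin":0},{"grip":-1,"tx":-1.4,"ty":-3.7,"tz":1,"spin":0},{"grip":-1,"tx":-1.0,"ty":-3.5,"tz":1,"spin":0},{"grip":-1,"tx":0,"ty":0,"tz":0,"spin":0},{"grip":-1,"tx":0,"ty":0,"tz":0,"spin":0}]'; python3 t.py -92 0 60
```

```text
clock: 1.68
tool_pos: [0.4568, 0.1442, 0.148]
eef_rot: [-0.038, 0.999, -0.001, -0.001]
contact_force: [0.7, 1.3, -0.5]
opening: 0.008
finger_force: 0.0
t 1.6833 reader xyz mm [-99.2   4.2 148. ] tooly deg 94.36 F [ 0.7   1.34 -0.47] open 0.008
shift cm [-0.74 -0.39  8.8 ]
```

```bash
python3 -m creep '[{"grip":-1,"tx":-0.7,"ty":-0.4,"tz":1.5,"spin":-0.7},{"grip":-1,"tx":0,"ty":0,"tz":3,"spin":0},{"grip":-1,"tx":0,"ty":0,"tz":3,"spin":0},{"grip":-1,"tx":0,"ty":0,"tz":0,"spin":0},{"grip":-1,"tx":0,"ty":0,"tz":0,"spin":0},{"grip":-1,"tx":0,"ty":0,"tz":0,"spin":0}]'; python3 t.py -92 0 28
python3 - <<'E'
from h import *
p,d,c=snap('wrist','w1.png'); q,_,_=snap('side')
q=cv2.resize(q[170:290,200:360],(640,480)); cv2.imwrite('pics/s1.png',cv2.cvtColor(q,cv2.COLOR_RGB2BGR))
E
```

```text
clock: 2.18
tool_pos: [0.4639, 0.1451, 0.0748]
eef_rot: [-0.049, 0.999, 0.0, 0.001]
contact_force: [-0.2, -0.2, -0.1]
opening: 0.008
finger_force: 0.0
t 2.1833 reader xyz mm [-92.1   4.5  74.8] tooly deg 95.62 F [-0.15 -0.18 -0.13] open 0.008
shift cm [ 0.   -0.45  4.68]
```

View pics/w1.png

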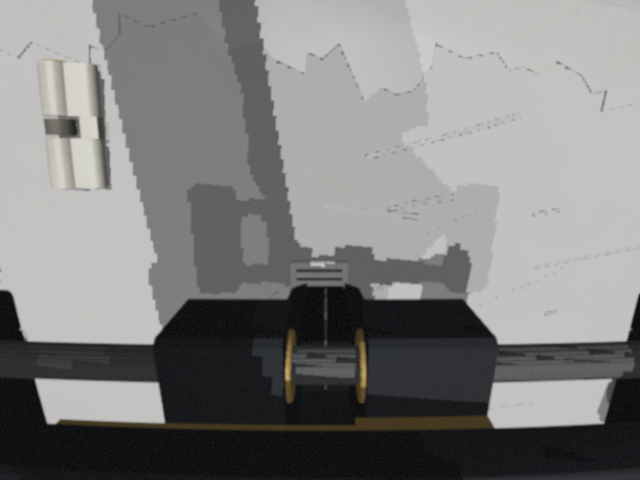

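View pics/s1.png

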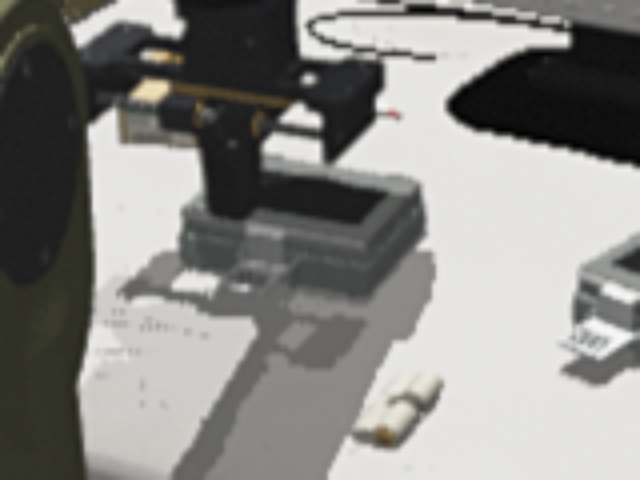

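The wrist view shows the pad's front at u 290–348, centred at 319. The finger seam is at u≈326, so the tool sits about 4 mm towards +y, which matches the measured +4.5 mm. The side view shows the fingers above the tab and clear of the lid. I'll correct that offset and descend.

```bash
python3 -m creep '[{"grip":-1,"tx":0,"ty":-0.45,"tz":0,"spin":0.4},{"grip":-1,"tx":0,"ty":0,"tz":2,"spin":0},{"grip":-1,"tx":0,"ty":0,"tz":2,"spin":0},{"grip":-1,"tx":0,"ty":0,"tz":0,"spin":0},{"grip":-1,"tx":0,"ty":0,"tz":0,"spin":0},{"grip":-1,"tx":0,"ty":0,"tz":0,"spin":0}]'; python3 t.py -92 0 25
```

```text
clock: 2.78
tool_pos: [0.4646, 0.1392, 0.0347]
eef_rot: [-0.045, 0.999, 0.0, 0.0]
contact_force: [-0.4, -0.4, 0.8]
opening: 0.004
finger_force: 0.0
t 2.7833 reader xyz mm [-91.9  -1.5  34.7] tooly deg 95.14 F [-0.39 -0.35  0.78] open 0.004
shift cm [0.01 0.15 0.97]
```

```bash
python3 -m creep '[{"grip":-1,"tx":0,"ty":0.1,"tz":0.6,"spin":0},{"grip":-1,"tx":0,"ty":0,"tz":0.4,"spin":0},{"grip":-1,"tx":0,"ty":0,"tz":0.2,"spin":0},{"grip":-1,"tx":0,"ty":0,"tz":0.2,"spin":0},{"grip":-1,"tx":0,"ty":0,"tz":0.2,"spin":0},{"grip":-1,"tx":0,"ty":0,"tz":0,"spin":0},{"grip":-1,"tx":0,"ty":0,"tz":0,"spin":0}]'; python3 t.py -92 0 17
```

```text
clock: 3.37
tool_pos: [0.4641, 0.1405, 0.0178]
eef_rot: [-0.045, 0.999, 0.0, 0.0]
contact_force: [-0.7, 1.7, 3.9]
opening: 0.009
finger_force: 2.5
t 3.3667 reader xyz mm [-92.3  -0.2  17.8] tooly deg 95.19 F [-0.71  1.74  3.91] open 0.009
shift cm [-0.03  0.02  0.08]
```

```bash
cat > lid.py <<'E'
from h import *
O=np.array([.556,.149]);Y=np.radians(5.2);ex=np.array([np.cos(Y),np.sin(Y)]);ey=np.array([-ex[1],ex[0]])
for n in ['scene','side']:
    p,d,c=snap(n); W=cloud(d,c); Q=W[...,:2]-O; a,b,h=Q@ex,Q@ey,W[...,2]
    m=(abs(b)>.04)&(abs(b)<.068)&(a>-.07)&(a<.1)&(h>.03)&(h<.16)&(p.max(2)>50)
    A,H=a[m]*1000,h[m]*1000
    print(n,'lid H pct',np.percentile(H,[50,90,98]).round(1),'angle by pt',[ (int(lo),round(float(np.median(A[(H>lo)&(H<lo+10)])),1)) for lo in range(30,160,10) if ((H>lo)&(H<lo+10)).sum()>5])
E
python3 lid.py
```

```text
scene lid H pct [ 37.4 105.3 108.9] angle by pt [(30, 25.3), (40, 54.1), (50, 46.6), (60, 35.1), (70, 24.8), (80, 8.5), (90, -2.6), (100, -20.3)]
side lid H pct [ 35.5 104.2 124.1] angle by pt [(30, -9.0), (40, 48.3), (50, 37.8), (60, 28.0), (100, -20.1), (120, -66.8)]
```

The lid has sprung up: its edge is about 105 mm high, which is roughly 0.65 rad. I'll lift off the tab and back away, then rise to push height.

```bash
python3 -m creep '[{"grip":-1,"tx":0.2,"ty":0,"tz":-1.2,"spin":0},{"grip":-1,"tx":2,"ty":0,"tz":-0.5,"spin":0},{"grip":-1,"tx":0.5,"ty":0,"tz":-3,"spin":0},{"grip":-1,"tx":0,"ty":0,"tz":-2.7,"spin":0},{"grip":-1,"tx":0,"ty":0,"tz":0,"spin":0},{"grip":-1,"tx":0,"ty":0,"tz":0,"spin":0}]'; python3 t.py -60 0 93; python3 lid.py
python3 - <<'E'
from h import *
q,_,_=snap('side')
q=cv2.resize(q[140:290,180:380],(800,600)); cv2.imwrite('pics/s2.png',cv2.cvtColor(q,cv2.COLOR_RGB2BGR))
E
```

```text
clock: 3.97
tool_pos: [0.4381, 0.1376, 0.0925]
eef_rot: [-0.045, 0.999, 0.001, 0.001]
contact_force: [0.1, 0.6, -0.2]
opening: 0.002
finger_force: 0.0
t 3.9667 reader xyz mm [-118.4   -0.6   92.5] tooly deg 95.11 F [ 0.09  0.61 -0.17] open 0.002
shift cm [-5.84  0.07 -0.03]
scene lid H pct [ 45.3 105.4 107.9] angle by pt [(30, 5.0), (40, 53.1), (50, 47.6), (60, 36.6), (70, 23.6), (80, 10.6), (90, -1.0), (100, -21.1)]
side lid H pct [ 36.7 101.1 106.8] angle by pt [(30, 9.7), (40, 46.7), (50, 36.8), (60, 21.0), (70, 9.1), (80, -1.2), (90, -16.3), (100, -22.0)]
```

View pics/s2.png

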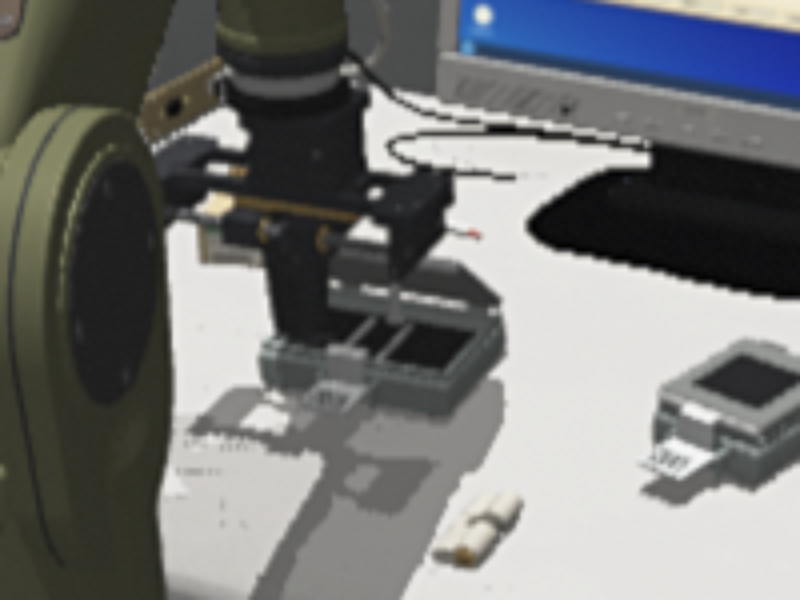

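The side view shows the lid at about 0.65 rad and the tab free. The closed fingers stand in front of the lid edge. Now I'll push.

```bash
python3 -m creep '[{"grip":-1,"tx":-2,"ty":0,"tz":0,"spin":0},{"grip":-1,"tx":-2,"ty":0,"tz":0,"spin":0},{"grip":-1,"tx":-2,"ty":0.1,"tz":0,"spin":0},{"grip":-1,"tx":-1,"ty":0,"tz":0,"spin":0},{"grip":-1,"tx":-1,"ty":0,"tz":0,"spin":0},{"grip":-1,"tx":-1,"ty":0,"tz":0,"spin":0},{"grip":-1,"tx":0,"ty":0,"tz":0,"spin":0}]'; python3 t.py -10 0 98; python3 lid.py
```

```text
clock: 4.7
tool_pos: [0.5277, 0.1465, 0.0902]
eef_rot: [-0.044, 0.999, -0.0, -0.0]
contact_force: [0.3, -0.9, 0.4]
opening: 0.004
finger_force: 0.0
t 4.7 reader xyz mm [-28.4   0.1  90.2] tooly deg 95.09 F [ 0.34 -0.87  0.42] open 0.004
shift cm [-1.84 -0.01 -0.78]
scene lid H pct [ 34.6 112.4 118.9] angle by pt [(30, -7.9), (110, -9.4)]
side lid H pct [ 51.2 113.5 119.1] angle by pt [(30, 19.1), (40, 48.9), (50, 39.5), (60, 31.0), (70, 21.5), (80, 14.5), (90, 4.4), (100, -3.5), (110, -10.1), (120, -12.5)]
```

```bash
python3 -m creep '[{"grip":-1,"tx":-1,"ty":0,"tz":-0.3,"spin":0},{"grip":-1,"tx":-1,"ty":0,"tz":-0.3,"spin":0},{"grip":-1,"tx":-1,"ty":0,"tz":-0.3,"spin":0},{"grip":-1,"tx":-1,"ty":0,"tz":-0.3,"spin":0},{"grip":-1,"tx":-1,"ty":0,"tz":0,"spin":0},{"grip":-1,"tx":-1,"ty":0,"tz":0,"spin":0},{"grip":-1,"tx":0,"ty":0,"tz":0,"spin":0}]'; python3 t.py 48 0 104; python3 lid.py
```

```text
clock: 5.38
tool_pos: [0.5875, 0.1523, 0.1032]
eef_rot: [-0.045, 0.999, 0.0, 0.0]
contact_force: [0.6, 0.7, 0.2]
opening: 0.002
finger_force: 0.0
t 5.3833 reader xyz mm [ 31.6   0.4 103.2] tooly deg 95.14 F [0.63 0.69 0.18] open 0.002
shift cm [-1.64 -0.04 -0.08]
scene lid H pct [ 34.3  65.2 136.6] angle by pt [(30, 12.5), (40, 52.3), (50, 51.9), (60, 50.1), (90, 47.4), (130, 48.6)]
side lid H pct [ 71.  131.1 142.2] angle by pt [(30, 12.4), (40, 52.5), (50, 52.3), (60, 51.2), (70, 50.1), (80, 49.6), (90, 48.0), (100, 47.2), (110, 46.0), (120, 44.8), (130, 44.6), (140, 43.5)]
```

```bash
python3 -m creep '[{"grip":-1,"tx":-0.5,"ty":0,"tz":0,"spin":0},{"grip":-1,"tx":-0.5,"ty":0,"tz":0,"spin":0},{"grip":-1,"tx":-0.4,"ty":0,"tz":0,"spin":0},{"grip":-1,"tx":-0.3,"ty":0,"tz":0,"spin":0},{"grip":-1,"tx":0,"ty":0,"tz":0,"spin":0},{"grip":-1,"tx":0,"ty":0,"tz":0,"spin":0},{"grip":-1,"tx":0,"ty":0,"tz":0,"spin":0}]'; python3 t.py 54 0 104; python3 lid.py
```

```text
clock: 6.07
tool_pos: [0.6034, 0.1537, 0.1037]
eef_rot: [-0.045, 0.999, -0.0, -0.0]
contact_force: [0.1, -0.5, -0.2]
opening: 0.004
finger_force: 0.0
t 6.0667 reader xyz mm [ 47.6   0.4 103.7] tooly deg 95.16 F [ 0.14 -0.52 -0.25] open 0.004
shift cm [-0.64 -0.04 -0.03]
scene lid H pct [ 35.7 112.6 133.3] angle by pt [(30, 14.4), (40, 50.7), (50, 55.6), (70, 57.7), (80, 58.7), (90, 60.0), (100, 59.6), (110, 60.9), (120, 61.9), (130, 67.2)]
side lid H pct [ 73.9 131.  141.6] angle by pt [(30, 15.0), (40, 55.3), (50, 55.2), (60, 56.2), (70, 57.0), (80, 58.2), (90, 58.8), (100, 60.5), (110, 62.1), (120, 62.7), (130, 64.0), (140, 65.8)]
```

The lid is at about 1.69 rad. I'll press on gently until I feel the stop.

```bash
python3 -m creep '[{"grip":-1,"tx":-0.3,"ty":0,"tz":0,"spin":0},{"grip":-1,"tx":-0.2,"ty":0,"tz":0,"spin":0},{"grip":-1,"tx":0,"ty":0,"tz":0,"spin":0},{"grip":-1,"tx":0,"ty":0,"tz":0,"spin":0}]'; python3 t.py 54 0 104; python3 lid.py
```

```text
clock: 6.5
tool_pos: [0.6085, 0.1543, 0.1037]
eef_rot: [-0.045, 0.999, 0.0, 0.0]
contact_force: [-1.0, 0.3, -0.1]
opening: 0.006
finger_force: 0.2
t 6.5 reader xyz mm [ 52.8   0.5 103.7] tooly deg 95.16 F [-0.96  0.28 -0.13] open 0.006
shift cm [-0.12 -0.05 -0.03]
scene lid H pct [ 35.5 112.8 128.7] angle by pt [(30, 17.3), (40, 53.2), (50, 57.8), (60, 56.3), (70, 57.8), (80, 64.2), (90, 62.8), (100, 64.6), (110, 65.5), (120, 67.4), (130, 73.1)]
side lid H pct [ 73.2 129.5 140.6] angle by pt [(30, 12.9), (40, 55.3), (50, 54.8), (60, 57.6), (70, 59.3), (80, 61.1), (90, 62.7), (100, 64.7), (110, 66.5), (120, 67.9), (130, 70.0), (140, 73.0)]
```

```bash
python3 -m creep '[{"grip":-1,"tx":-0.2,"ty":0,"tz":0,"spin":0},{"grip":-1,"tx":0,"ty":0,"tz":0,"spin":0},{"grip":-1,"tx":0,"ty":0,"tz":0,"spin":0}]'; python3 -m creep '[{"grip":-1,"tx":0.5,"ty":0,"tz":0,"spin":0},{"grip":-1,"tx":2,"ty":0,"tz":0,"spin":0},{"grip":-1,"tx":3,"ty":0,"tz":0,"spin":0},{"grip":-1,"tx":3,"ty":0,"tz":0,"spin":0},{"grip":-1,"tx":3,"ty":0,"tz":-1,"spin":0},{"grip":-1,"tx":2,"ty":0,"tz":-3,"spin":0},{"grip":-1,"tx":0,"ty":0,"tz":-3,"spin":0},{"grip":-1,"tx":0,"ty":0,"tz":0,"spin":0}]'; python3 lid.py; python3 t.py
python3 - <<'E'
from h import *
q,_,_=snap('scene')
q=cv2.resize(q[120:320,160:440],(784,560)); cv2.imwrite('pics/s3.png',cv2.cvtColor(q,cv2.COLOR_RGB2BGR))
E
```

```text
clock: 6.85
tool_pos: [0.609, 0.1542, 0.1035]
eef_rot: [-0.045, 0.999, -0.0, -0.001]
contact_force: [-5.6, -0.7, 2.1]
opening: 0.008
finger_force: 2.8
clock: 7.52
tool_pos: [0.4782, 0.1439, 0.1783]
eef_rot: [-0.046, 0.999, 0.002, 0.005]
contact_force: [0.7, 1.1, -0.5]
opening: 0.006
finger_force: 0.0
scene lid H pct [ 57.8 123.6 141. ] angle by pt [(30, 17.5), (40, 53.9), (50, 55.2), (60, 57.4), (70, 58.5), (80, 60.9), (90, 62.2), (100, 63.7), (110, 66.1), (120, 68.0), (130, 70.6), (140, 71.9)]
side lid H pct [ 70.5 126.9 140.5] angle by pt [(30, 11.8), (40, 53.9), (50, 54.9), (60, 57.8), (70, 59.9), (80, 60.6), (90, 62.4), (100, 63.7), (110, 66.7), (120, 67.6), (130, 69.5), (140, 71.4)]
t 7.6167 reader xyz mm [-78.4   0.9 175. ] tooly deg 95.14 F [ 0.44 -0.66 -0.71] open 0.005
```

View pics/s3.png

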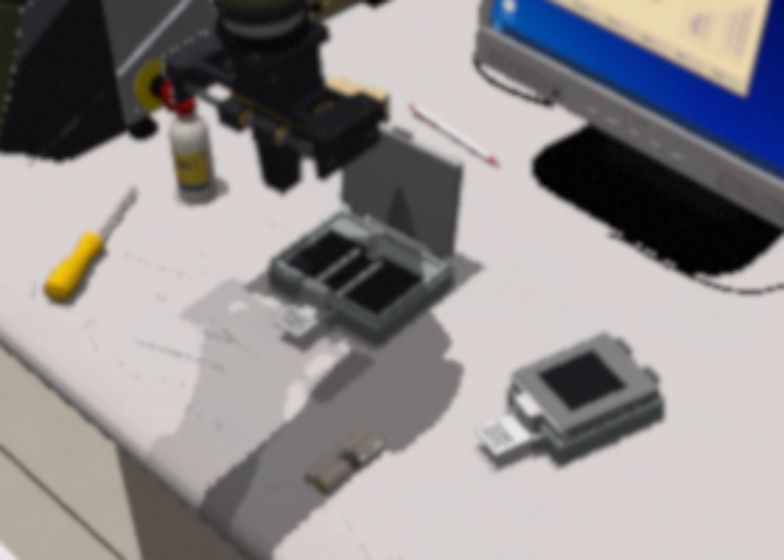

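The stop was felt at 5.6 N, and the lid then stayed at about 1.75 rad. The view shows it standing open with the tab back up. The narrow reader is shut, the loose things look undisturbed and the gripper is clear of everything, so I'm handing in.

```bash
python3 -m creep '[{"grip":-1,"tx":0,"ty":0,"tz":0,"spin":0},{"grip":-1,"tx":0,"ty":0,"tz":0,"spin":0},{"grip":-1,"tx":0,"ty":0,"tz":0,"spin":0}]' && python3 -c "
from plant import workorder
print(workorder.finish_job())"
```

```text
clock: 7.92
tool_pos: [0.4758, 0.1421, 0.1728]
eef_rot: [-0.045, 0.999, -0.0, -0.001]
contact_force: [0.2, -0.1, -0.7]
opening: 0.006
finger_force: 0.0
the job is handed in; nothing more can be done
None
```

The job is handed in (it returned no verdict): the wide reader's lid stands open at its stop (about 1.75 rad measured), its tab looks back up, the narrow reader is shut, and nothing else looks moved.

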